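# Roll the calibrator insert up the loading ramp into its seat

## Robot

A 6-joint arm with a two-finger parallel gripper is mounted at the origin on the work surface. World frame = base frame: x ahead of the robot, y to its left, z up, the work surface at z = 0. Lengths are in mm, angles in degrees, forces in N, time in s.
With the tool pointing down it reaches from about 300 to 850 mm from the base axis. Payload 4.2 kg.
Tool frame: the origin (TCP) lies midway between the tips of the shut fingers; the grasp point (between the pads) lies 19 mm behind it; z points along the fingers, y is the direction in which the jaws open and shut (so a half turn about z gives the same grasp; the last joint's range is limited). The gripper opens to 91 mm and grips with 3 to 60 N. Pads are 32 mm wide; open, the fingers measure 118 mm over their backs; the gripper's body (76 mm by 178 mm) begins 60 mm behind the grasp point.
Start: joints at [62.682, 18.312, 89.639, -0, 72.044, -1.146], TCP at [253.625, 516.06, 213.976] pointing down, gripper open.
Joint ranges: [-177.97, 177.97], [-48.28, 115.42], [12.27, 149.76], [-77.06, 257.06], [2.81, 150.46], [-146.56, 146.56]. Speed limits (degrees/s): [147.25, 147.25, 180, 180, 180, 180].

## Interface

Orientations are given as [roll, pitch, yaw] about the fixed x, y, z axes, in that order (R = Rz(yaw) Ry(pitch) Rx(roll)).
In Python, from workcell import * gives the robot as it stands.
- The arm moves only by the tool arm_command, never from a script. Its argument "deltas" is text: rows parted by semicolons, each of 7 numbers parted by spaces: the shift along the tool's x, y, z in mm, then the turn, a rotation vector about the tool's x, y, z in degrees, then the finger opening in mm, from 0 to 91.2. In form: x y z wx wy wz hand; .... A call has 1 to 5 rows; each row shifts and turns the commanded pose from where the row before left it, along the tool's axes as they then stand; what a row does not reach is not made up. A row lasts 1/8 s, in which the tool goes at most 62.5 mm and 10.7 degrees, less where a joint would pass 70% of its speed; a pose out of reach is approached as far as the arm can. A call is refused whole if a number of a shift passes 62.5 or a number of a turn 10.7, either way. A call with a gripper value outside its range is refused whole. The fingers move at their own pace and stop on an object; "force" is the grip in N (left out, the last holds). Time passes only in rows, so rows that do not move let the fingers close. It gives the time, the measured TCP pose, the force and the opening at its end, in the units of the state.
- state(): the state, without advancing time (a new reading comes with each control period).
- grab_frame(name): name is "scene" or "top"; returns the picture (420x560x3 uint8, red, green, blue); there is no depth.
- camera_model(name): a dict with "fx", "fy", "cx", "cy" (pixels), "rvec" (rotation vector, rad) and "tvec" (3), from world to camera coordinates, as OpenCV has them. Camera axes: x right, y down, z forward; pixel columns grow to the right and rows downward; lengths in mm; the calibration is good to about 2 mm. A picture is of the moment at which its call begins. camera_model takes no time and is no camera call.
- job_done(): hands the job in, once; it reports no verdict.
The state is a dict: "time_s": time; "qpos": joint angles; "qvel": joint speeds; "effort": joint torques, N m; "ee_pos": TCP position; "ee_rot": TCP orientation; "force": force on the tool from outside, world axes, zero at the start; "torque": the same for the moment, N m; "gripper_width": finger opening in mm.
Only numpy, scipy, OpenCV 4.12 (cv2) and the standard library are available. Lean on these libraries where they do the work, as an engineer would, in place of code of your own. Each camera call takes 0.05 s, during which the arm holds its last target. There are 200 camera calls.

## Task

Push the metal cylinder lying at the foot of the loading ramp up the slope with the fingers, rolling it at a steady, gentle pace, until it drops into the level seat against the stop at the top, and leave it there. Only push it: do not grip it or lift it, do not let it get away from you and roll back down, and leave the other things on the bench where they are.

Things in the scene. Friction and masses are not known exactly. Their poses are not given: they have to be found in the camera images.
- insert: Solid polished aluminium cylinder (a calibrator insert), diameter 46 mm, length 120 mm, about 0.5 kg, lying across the ramp at its foot; five dark wells in one end. Origin at its centre; y is its level axis, x and z turn as it rolls. Slippery (friction 0.3); on the slope it runs back by itself unless kept from behind. Starts up to 10 mm off the ramp's mid-width.
- ramp: Loading ramp fixed to the bench: grey painted deck, dark steel frame, 160 mm wide, uphill along its +x, y across, z up. Origin on the bench. In its frame the deck rises from x = -134 mm (15 mm high) to an edge at x = 64 mm (43 mm high); then 3 mm down to a level seat 40 mm high, up to the stop. Side cheeks (146 mm apart) stand 8 mm above deck, 12 mm above seat. Insert starts at x = -107 mm.
- deck: The sloping deck, fixed. Origin on its surface, 34 mm above the ramp's origin; x runs up the slope (8 degrees), y across, z square to the surface. It spans x = -135 to 65 mm. While the insert lies on it, the insert's centre is at z = 23 mm.
- foot_bar: Low bar across the foot of the deck, fixed, 5 mm high, 6 mm thick along the slope, 146 mm wide; it keeps the insert from rolling off at the start. Origin at the middle of its underside, on the deck's surface at deck x = -122 mm.
- seat (a point): Where the insert's centre belongs when seated: ramp x = 77 mm, mid-width, 63 mm above the bench; about 2 mm of play along x. The stop beyond it is an upright dark steel plate, 146 mm wide, 12 mm thick, face at ramp x = 101 mm, top 72 mm above the bench; a 6 mm high foot behind it reaches to x = 195 mm.
- resistor_box: Bystander: black box with terminals on top, 120 x 80 x 45 mm, 65 mm high with the terminals; loose. Origin at the centre of its underside. Bystanders stand beside the ramp, centres about 160 to 185 mm from its centre line.
- small_insert: Bystander: small aluminium cylinder standing upright, diameter 30 mm, 85 mm high; loose. Origin at the centre of its underside.
- mug: Bystander: white mug, 76 mm across, 88 mm high; loose. Origin at the centre of its underside.
- screwdriver: Bystander: screwdriver lying flat, 150 mm long; loose.
Not all that is in view belongs to the job. Leave any red look-alike of the insert alone.

How it is judged:
By the outcome, as a careful person would: the job done as asked, in the order asked, and still so for the second after the job is handed in, with the robot touching nothing.
It also fails if it takes over 40 s, if anything falls off the work surface, if the arm or the gripper's body presses on something with over 40 N, if the wrist force passes 120 N, or if a joint passes its speed limit or range.

## Working session

There is one attempt and no reset: what is moved stays moved. The work goes in short steps, Python scripts to look and compute and a tool call to move; the robot and the scene stay as the last step left them, time stands still between calls to the robot, and variables do not carry over. Pictures are saved under pics/ and viewed, about 8 in all and at most 12, crops included, and the job is handed in when it is done.

Besides the shell and the picture viewer there is one more tool, called after "Emit:" as a command line: name --argument value ..., lists and objects as JSON in quotes. arm_command: Moves the arm, as the interface text tells. Its arguments: {"type":"object","properties":{"deltas":{"type":"string"},"force":{"type":"number"}},"required":["deltas"]}

```bash
ls; mkdir -p pics; python3 - <<'E'
from workcell import *
import cv2,numpy as np
for n in ("scene","top"):
    im=grab_frame(n); cv2.imwrite(f"pics/{n}0.png",im[:,:,::-1])
    print(n,camera_model(n))
s=state();print(s)
E
```

```text
pics
scene {'fx': 387.1348052608544, 'fy': 387.1348052608544, 'cx': 277.65749175991203, 'cy': 215.52705534354806, 'rvec': array([ 2.31407319,  0.76598711, -0.29529819]), 'tvec': array([-509.38009619, -168.5012619 , 1109.88598097])}
top {'fx': 445.80108485855465, 'fy': 445.80108485855465, 'cx': 274.10054639427455, 'cy': 215.5578696675242, 'rvec': array([ 2.15432992, -2.13159098,  0.1761322 ]), 'tvec': array([  60.70173123,  599.70093313, 1070.68375021])}
{'time_s': 0.1, 'qpos': array([ 6.26806462e+01,  1.83489629e+01,  8.96983551e+01, -5.72458225e-04,
        7.20422154e+01, -1.14687958e+00]), 'qvel': array([ 0.01744116, -0.05337777, -0.21182097, -0.01534536, -0.0770583 ,
        0.03984277]), 'effort': array([-8.19992747e-04, -4.13335276e+01, -2.32510918e+01,  7.28315231e-02,
        4.22104402e-02, -3.68715780e-05]), 'ee_pos': array([253.4306805 , 515.65652535, 213.20165253]), 'ee_rot': array([-1.79910474e+02, -1.24786931e-03,  1.53827702e+02]), 'force': array([ 0.13845865, -0.06154274, -0.88318346]), 'torque': array([-0.00780526,  0.01442096,  0.00625755]), 'gripper_width': 91.33158077645408}
```

View pics/top0.png

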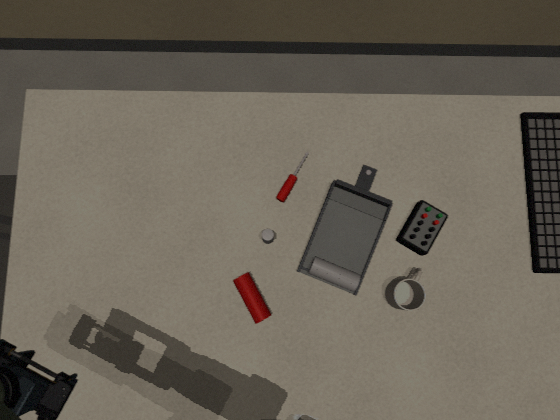

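View pics/scene0.png

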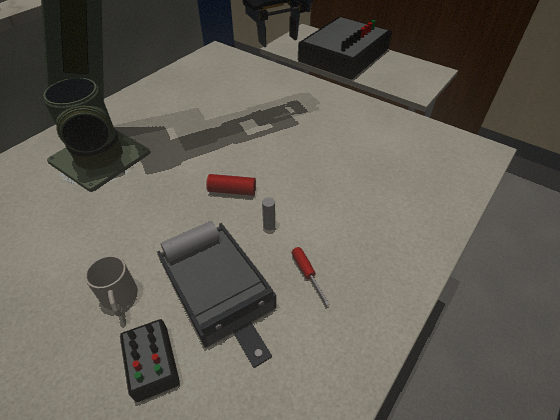

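The top view shows the ramp with its foot edge near (300,271)-(357,293) and the stop near (335,181)-(391,203). The insert is at about (335,272), the mug at (405,292), the box at (422,227), the small insert at (267,236), and the red decoy at (252,298). I'll zoom in to pick the corners.

```bash
python3 - <<'E'
import cv2
im=cv2.imread("pics/top0.png")[160:310,285:405]
im=cv2.convertScaleAbs(im,alpha=2.0)
im=cv2.resize(im,None,fx=4,fy=4,interpolation=cv2.INTER_CUBIC)
for u in range(0,480,80): cv2.putText(im,str(285+u//4),(u,10),0,.35,(0,255,255),1); cv2.line(im,(u,0),(u,600),(0,255,255),1) if 0 else cv2.line(im,(u,12),(u,20),(0,255,255),1)
for v in range(0,600,80): cv2.putText(im,str(160+v//4),(0,v+4),0,.35,(0,255,255),1); cv2.line(im,(24,v),(32,v),(0,255,255),1)
cv2.imwrite("pics/top_crop.png",im)
E
```

```text
(no output)
```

View pics/top_crop.png

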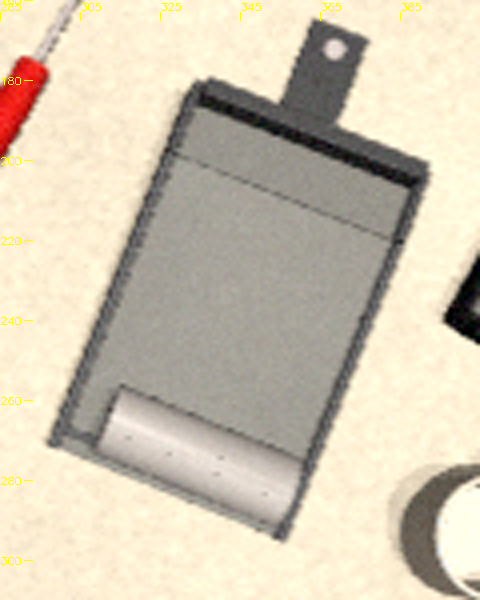

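```bash
cat > h.py <<'E'
from workcell import *
import cv2,numpy as np
from scipy.optimize import least_squares
def proj(P,n):
    c=camera_model(n);K=np.array([[c['fx'],0,c['cx']],[0,c['fy'],c['cy']],[0,0,1]])
    return cv2.projectPoints(np.float64(P).reshape(-1,1,3),c['rvec'],c['tvec'],K,None)[0][:,0]
def ray(uv,z,n):
    c=camera_model(n);R=cv2.Rodrigues(c['rvec'])[0];o=-R.T@c['tvec']
    d=R.T@np.array([(uv[0]-c['cx'])/c['fx'],(uv[1]-c['cy'])/c['fy'],1]);return o+d*(z-o[2])/d[2]
def toW(p,P):
    a=np.radians(p[2]);P=np.float64(P);c,s=np.cos(a),np.sin(a)
    return np.c_[p[0]+c*P[:,0]-s*P[:,1],p[1]+s*P[:,0]+c*P[:,1],P[:,2]]
E
python3 - <<'E'
from h import *
M=np.array([[64,73,43],[64,-73,43],[-134,80,23],[-134,-80,23],[113,73,72],[113,-73,72]])
uv=np.array([[329,198],[385.5,220.5],[297.5,270.75],[355.5,295.25],[336.75,180],[392.25,200.75]])
f0=ray((328,282),15,'top');t0=ray((357,209),43,'top');print(f0,t0)
y0=np.degrees(np.arctan2(*(t0-f0)[[1,0]]))
r=least_squares(lambda p:(proj(toW(p,M),'top')-uv).ravel(),[*((f0+t0)/2)[:2],y0])
p=r.x;print(p,r.fun.reshape(-1,2).round(1))
c=ray((335.75,273.25),46,'top');a=np.radians(p[2]);d=c[:2]-p[:2]
print('insert world',c,'ramp',np.cos(a)*d[0]+np.sin(a)*d[1],-np.sin(a)*d[0]+np.cos(a)*d[1])
for n,q,z in(('mug',(405,293),60),('box',(422,227),45),('small',(267,236),85)):print(n,ray(q,z,'top').round())
im=cv2.imread("pics/scene0.png")
S=np.array([[64,73,43],[64,-73,43],[-134,80,23],[-134,-80,23],[113,73,72],[113,-73,72],[-107,60,42],[-107,-60,42]])
print(proj(toW(p,S),'scene').round())
E
```

```text
[435.93564681 -70.78231268  15.        ] [ 618.75814111 -142.14086995   43.        ]
[ 557.49748938 -115.98588141  -21.75396214] [[ 0.1  0.9]
 [-2.3  0.1]
 [-0.5  0.1]
 [ 1.   0.2]
 [ 1.  -1.3]
 [ 0.7 -0. ]]
insert world [457.1162796  -86.11054825  46.        ] ramp -104.30489983823534 -9.455721995917013
mug [ 411. -251.   60.]
box [ 574. -304.   45.]
small [543.  84.  85.]
[[260. 281.]
 [193. 316.]
 [221. 223.]
 [156. 252.]
 [272. 292.]
 [201. 330.]
 [217. 229.]
 [167. 251.]]
```

```bash
cat >> h.py <<'E'
from scipy.spatial.transform import Rotation as Ro
RAMP=[557.5,-116,-21.75]
Rr=Ro.from_euler('z',RAMP[2],degrees=True); Rd=Rr*Ro.from_euler('y',-8,degrees=True)
O=np.array([*RAMP[:2],34.])
Rt=Rd*Ro.from_euler('y',180,degrees=True)   # tool x = downhill, z into deck
def rep(target=None):
    s=state();R=Ro.from_euler('xyz',s['ee_rot'],degrees=True);e=s['ee_pos']
    print('t',round(s['time_s'],2),'deck',Rd.inv().apply(e-O).round(1),'world',e.round(1),'w',round(s['gripper_width'],1),'F',s['force'].round(1),'q',s['qpos'].round(0))
    print('rotvec to go (tool)',np.degrees((R.inv()*Rt).as_rotvec()).round(2))
    if target is not None: print('shift to go (tool)',R.inv().apply(O+Rd.apply(target)-e).round(1))
E
python3 -c "
from h import *
rep([-165,-9,100])"
```

```text
t 0.1 deck [-486.5  474.   249.3] world [253.4 515.7 213.2] w 91.3 F [ 0.1 -0.1 -0.9] q [63. 18. 90. -0. 72. -1.]
rotvec to go (tool) [-0.4  -8.   -4.41]
shift to go (tool) [-375.4 -455.3  103.8]
```

Emit:
arm_command --deltas "-12 -15 0 0 0 0 60; -25 -30 0 0 0 0 60; -32 -39 0 0 0 0 60; -32 -39 0 0 0 0 60; -32 -39 0 0 0 0 60"

```text
time_s: 0.72
ee_pos: [301.3, 309.2, 213.8]
ee_rot: [-180.0, 0.0, 153.8]
force: [0.3, 0.5, -0.7]
gripper_width: 60.2
```

Emit:
arm_command --deltas "-32 -39 0 0 0 0 60; -32 -39 0 0 0 0 60; -32 -39 0 0 0 0 60; -32 -39 0 0 0 0 60; -32 -39 0 0 0 0 60"

```text
time_s: 1.35
ee_pos: [358.2, 64.1, 213.9]
ee_rot: [-180.0, 0.0, 153.8]
force: [0.3, 1.0, 0.4]
gripper_width: 60.1
```

Emit:
arm_command --deltas "-32 -39 0 0 0 0 60; -25 -30 10 0 0 -1.5 60; -15 -19 10 0 -2.5 -1.5 60; -5 -6 10 0 -2.5 -1.4 60; 0 0 0 -0.4 -3 0 60"

```text
time_s: 1.98
ee_pos: [386.6, -52.9, 183.2]
ee_rot: [179.8, 8.0, 158.1]
force: [0.2, 0.0, -0.5]
gripper_width: 59.8
```

```bash
python3 -c "
from h import *
rep([-165,-9,100])"
```

```text
t 1.98 deck [-159.6   -4.7  173.1] world [386.6 -52.9 183.2] w 59.8 F [ 0.2  0.  -0.5] q [ -8.  -1. 119.  -2.  54. -75.]
rotvec to go (tool) [ 0.21 -0.04 -0.11]
shift to go (tool) [ 5.4 -4.6 73. ]
```

Emit:
arm_command --deltas "2 -2 20 0.2 0 -0.1 60; 2 -2 35 0 0 0 60; 2 0 35 0 0 0 60; 0 0 28 0 0 0 60; 0 0 15 0 0 0 60"

```text
time_s: 2.6
ee_pos: [396.4, -60.3, 50.3]
ee_rot: [180.0, 7.8, 158.3]
force: [0.4, -0.2, -0.6]
gripper_width: 60.1
```

```bash
python3 - <<'E'
from h import *
rep([-165,-9,10])
a=grab_frame('top')[190:310,260:400,::-1];b=grab_frame('scene')[200:320,130:270,::-1]
f=lambda i:cv2.resize(cv2.convertScaleAbs(i,alpha=2),None,fx=2.8,fy=2.8*1.3/1.3,interpolation=cv2.INTER_CUBIC)
cv2.imwrite('pics/c1.png',np.hstack([f(a),f(b)]))
E
```

```text
t 2.6 deck [-166.3   -7.9   39.8] world [396.4 -60.3  50.3] w 60.1 F [ 0.4 -0.2 -0.6] q [ -9.  11. 130.  -3.  32. -74.]
rotvec to go (tool) [ 0.02 -0.16  0.07]
shift to go (tool) [-1.4 -1.1 29.8]
```

View pics/c1.png

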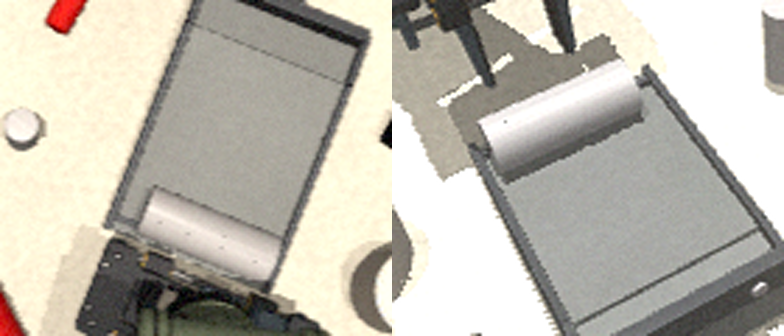

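The fingers stand behind the insert, clear of it and inside its length: scene-crop tips at about (490,82) and (570,50), with the insert running from (485,120) to (640,90). I'll lower them to deck z = 10.

Emit:
arm_command --deltas "-1 -1 12 0 -0.1 0 60; 0 0 12 0 0 0 60; 0 0 6 0 0 0 60; -2 0 0 0 0 0 60; -4 0 0 0 0 0 60"

```text
time_s: 3.32
ee_pos: [408.8, -65.0, 23.2]
ee_rot: [179.9, 8.1, 158.3]
force: [-0.2, 0.0, 0.3]
gripper_width: 59.8
```

```bash
python3 - <<'E'
from h import *
rep([-147,-9,10])
E
```

```text
t 3.33 deck [-157.    -7.8   11.1] world [408.8 -65.   23.2] w 59.8 F [-0.2  0.   0.3] q [ -9.  15. 131.  -4.  27. -74.]
rotvec to go (tool) [0.08 0.12 0.09]
shift to go (tool) [-10.   -1.2   1.2]
```

Emit:
arm_command --deltas "-3 0 1 0 0.1 0.1 60; -3 0 0 0 0 0 60; -3 0 0 0 0 0 60; -3 0 0 0 0 0 60; -3 0 0 0 0 0 60"

```text
time_s: 3.95
ee_pos: [421.2, -70.3, 23.7]
ee_rot: [180.0, 7.8, 158.2]
force: [-2.0, 1.2, 0.6]
gripper_width: 60.0
```

```bash
cat > look.py <<'E'
from h import *
import sys
rep([57.3-16,-9,10])
a=grab_frame('top')[190:310,260:400,::-1];b=grab_frame('scene')[200:320,130:270,::-1]
f=lambda i:cv2.resize(cv2.convertScaleAbs(i,alpha=2),None,fx=2.8,fy=2.8,interpolation=cv2.INTER_CUBIC)
cv2.imwrite(f'pics/{sys.argv[1]}.png',np.hstack([f(a),f(b)]))
E
python3 look.py c2
```

```text
t 3.95 deck [-143.5   -8.1    9.7] world [421.2 -70.3  23.7] w 60.0 F [-2.   1.2  0.6] q [-10.  16. 129.  -3.  28. -75.]
rotvec to go (tool) [ 0.04 -0.15 -0.01]
shift to go (tool) [-184.8   -0.9   -0.8]
```

View pics/c2.png

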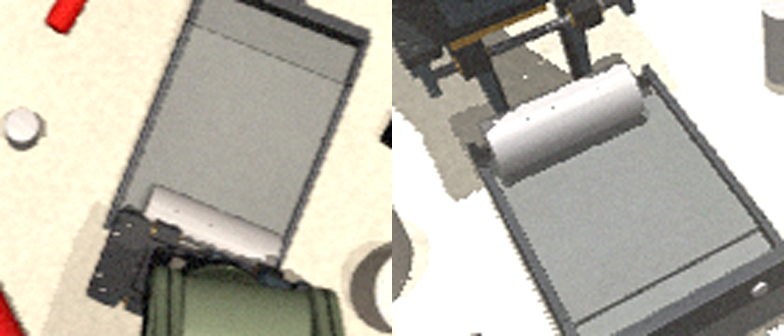

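The fingers touch the insert and it has begun to move; the force is about 2.3 N downhill on the tool. I'll push on at a steady 4 mm per row.

Emit:
arm_command --deltas "-3.5 0 0 0 0 0 60; -4 0 0 0 0 0 60; -4 0 0 0 0 0 60; -4 0 0 0 0 0 60; -4 0 0 0 0 0 60"

```text
time_s: 4.68
ee_pos: [440.5, -77.8, 26.7]
ee_rot: [179.9, 8.0, 158.2]
force: [-1.5, 1.1, 1.3]
gripper_width: 59.9
```

Emit:
arm_command --deltas "-4 0 0 0 0 0 60; -4 0 0 0 0 0 60; -4 0 0 0 0 0 60; -4 0 0 0 0 0 60; -4 0 0 0 0 0 60"

```text
time_s: 5.3
ee_pos: [459.0, -85.2, 29.5]
ee_rot: [179.9, 8.0, 158.2]
force: [-2.3, -0.4, 0.5]
gripper_width: 59.9
```

```bash
python3 look.py c3
```

```text
t 5.3 deck [-102.6   -7.9    9.9] world [459.  -85.2  29.5] w 59.9 F [-2.3 -0.4  0.5] q [-11.  18. 124.  -3.  31. -77.]
rotvec to go (tool) [ 0.08 -0.   -0.02]
shift to go (tool) [-1.439e+02 -1.100e+00 -1.000e-01]
```

View pics/c3.png

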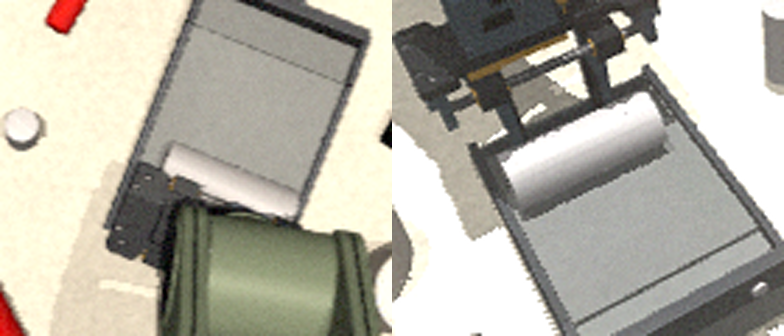

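It sits square against both fingers and inside the cheeks, so I'll continue.

Emit:
arm_command --deltas "-4 0 0 0 0 0 60; -4 0 0 0 0 0 60; -4 0 0 0 0 0 60; -4 0 0 0 0 0 60; -4 0 0 0 0 0 60"

```text
time_s: 6.02
ee_pos: [477.3, -92.5, 32.3]
ee_rot: [179.9, 8.0, 158.2]
force: [-1.5, 0.9, 0.4]
gripper_width: 59.6
```

Emit:
arm_command --deltas "-4 0 0 0 0 0 60; -4 0 0 0 0 0 60; -4 0 0 0 0 0 60; -4 0 0 0 0 0 60; -4 0 0 0 0 0 60"

```text
time_s: 6.65
ee_pos: [495.7, -99.8, 35.1]
ee_rot: [179.9, 8.0, 158.2]
force: [-2.1, -0.2, 0.6]
gripper_width: 60.0
```

Emit:
arm_command --deltas "-4 0 0 0 0 0 60; -4 0 0 0 0 0 60; -4 0 0 0 0 0 60; -4 0 0 0 0 0 60; -4 0 0 0 0 0 60"

```text
time_s: 7.28
ee_pos: [514.1, -107.2, 37.9]
ee_rot: [179.9, 8.0, 158.2]
force: [-2.2, 0.9, 0.7]
gripper_width: 60.0
```

Emit:
arm_command --deltas "-4 0 0 0 0 0 60; -4 0 0 0 0 0 60; -4 0 0 0 0 0 60; -4 0 0 0 0 0 60; -4 0 0 0 0 0 60"

```text
time_s: 7.9
ee_pos: [532.5, -114.5, 40.7]
ee_rot: [179.9, 8.0, 158.2]
force: [-2.9, 0.2, 1.0]
gripper_width: 60.0
```

Emit:
arm_command --deltas "-4 0 0 0 0 0 60; -4 0 0 0 0 0 60; -4 0 0 0 0 0 60; -4 0 0 0 0 0 60; -4 0 0 0 0 0 60"

```text
time_s: 8.52
ee_pos: [550.9, -121.9, 43.4]
ee_rot: [179.9, 8.0, 158.2]
force: [-2.1, 0.7, 0.4]
gripper_width: 60.2
```

```bash
python3 look.py c4
```

```text
t 8.53 deck [-2.6 -7.9  9.9] world [ 550.9 -121.9   43.4] w 60.2 F [-2.1  0.7  0.4] q [-13.  23. 111.  -2.  38. -80.]
rotvec to go (tool) [ 0.08 -0.   -0.02]
shift to go (tool) [-43.9  -1.1  -0.1]
```

View pics/c4.png

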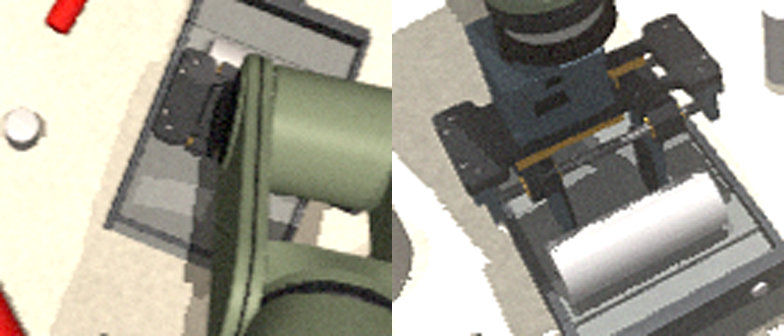

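It is nearly at the edge and still square. I'll slow down for the drop.

Emit:
arm_command --deltas "-4 0 0 0 0 0 60; -4 0 0 0 0 0 60; -4 0 0 0 0 0 60; -4 0 0 0 0 0 60; -3.5 0 0 0 0 0 60"

```text
time_s: 9.25
ee_pos: [568.9, -129.1, 46.2]
ee_rot: [179.9, 8.0, 158.2]
force: [-2.1, 0.4, 2.1]
gripper_width: 60.3
```

Emit:
arm_command --deltas "-3 0 0 0 0 0 60; -3 0 0 0 0 0 60; -3 0 0 0 0 0 60; -2.5 0 0 0 0 0 60; -2.5 0 0 0 0 0 60"

```text
time_s: 9.88
ee_pos: [582.3, -134.4, 48.3]
ee_rot: [179.9, 8.1, 158.2]
force: [0.1, 0.0, 0.3]
gripper_width: 60.2
```

```bash
python3 look.py c5
```

```text
t 9.88 deck [31.6 -7.9 10. ] world [ 582.3 -134.4   48.3] w 60.2 F [0.1 0.  0.3] q [-13.  25. 106.  -2.  41. -81.]
rotvec to go (tool) [ 0.09  0.09 -0.03]
shift to go (tool) [-9.7 -1.1  0. ]
```

View pics/c5.png

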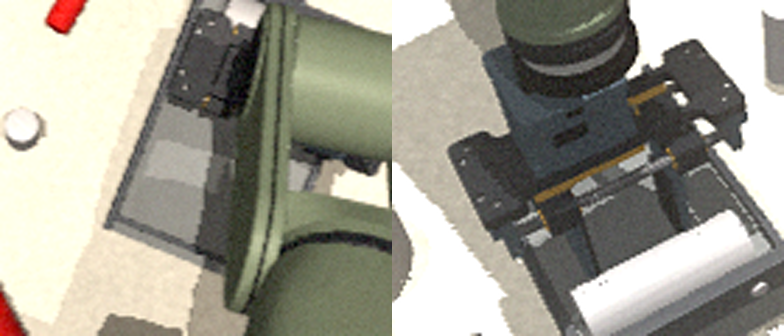

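The force has dropped to zero, so the insert seems to have fallen into the seat. I'll follow up gently to be sure, then withdraw.

Emit:
arm_command --deltas "-2 0 0 0 0 0 60; -2 0 0 0 0 0 60; -2 0 0 0 0 0 60; -1.5 0 0 0 0 0 60; 0 0 0 0 0 0 60"

```text
time_s: 10.6
ee_pos: [588.5, -136.9, 49.1]
ee_rot: [179.9, 8.0, 158.2]
force: [-0.1, -0.5, 0.1]
gripper_width: 59.8
```

```bash
python3 -c "
from h import *
rep([40,-8,10])"
```

```text
t 10.6 deck [38.3 -7.9  9.9] world [ 588.5 -136.9   49.1] w 59.8 F [-0.1 -0.5  0.1] q [-14.  26. 105.  -2.  41. -81.]
rotvec to go (tool) [ 0.08  0.   -0.02]
shift to go (tool) [-1.7 -0.1 -0.1]
```

Emit:
arm_command --deltas "3 0 0 0 0 0 60; 5 0 0 0 0 0 60; 6 0 0 0 0 0 60; 6 0 -6 0 0 0 60; 6 0 -25 0 0 0 60"

```text
time_s: 11.22
ee_pos: [558.8, -125.3, 75.4]
ee_rot: [179.9, 7.8, 158.2]
force: [-0.0, 0.9, 0.6]
gripper_width: 59.8
```

Emit:
arm_command --deltas "15 0 -35 0 0 0 60; 30 0 -40 0 0 0 60; 40 0 -40 0 0 0 60; 45 0 -20 0 0 0 60; 45 0 0 0 0 0 60"

```text
time_s: 11.85
ee_pos: [381.3, -54.2, 187.3]
ee_rot: [179.8, 8.3, 158.2]
force: [-0.5, -0.2, 0.1]
gripper_width: 60.1
```

Emit:
arm_command --deltas "20 30 0 0 0 0 60; 10 40 0 0 0 0 60; 0 45 0 0 0 0 60; 0 40 0 0 0 0 60; 0 20 0 0 0 0 60"

```text
time_s: 12.48
ee_pos: [419.5, 120.7, 182.0]
ee_rot: [179.9, 8.0, 158.3]
force: [1.0, -0.2, 0.1]
gripper_width: 60.1
```

```bash
python3 - <<'E'
from h import *
rep()
A=grab_frame('top')[:,:,::-1];B=grab_frame('scene')[:,:,::-1]
cv2.imwrite('pics/top6.png',A);cv2.imwrite('pics/scene6.png',B)
f=lambda i:cv2.resize(cv2.convertScaleAbs(np.ascontiguousarray(i),alpha=1.8),None,fx=2,fy=2,interpolation=cv2.INTER_CUBIC)
cv2.imwrite('pics/c6.png',np.hstack([f(A[150:320,235:455]),f(B[190:360,80:260])]))
w=Rr.apply([[77,68,63],[77,-52,63],[77,-9,86],[64,73,43],[64,-73,43]])+[*RAMP[:2],0]
print(proj(w,'top').round(1),proj(w,'scene').round(1))
E
```

```text
t 12.47 deck [-193.2  168.8  176.6] world [419.5 120.7 182. ] w 60.1 F [ 1.  -0.2  0.1] q [ 18.   4. 114.  -6.  56. -47.]
rotvec to go (tool) [0.15 0.04 0.09]
[[333.9 193.3]
 [379.  211.4]
 [364.7 203.2]
 [329.1 198.9]
 [383.2 220.6]] [[260.5 281.8]
 [204.3 311.1]
 [223.8 294. ]
 [259.8 281.3]
 [192.8 316.1]]
```

View pics/c6.png

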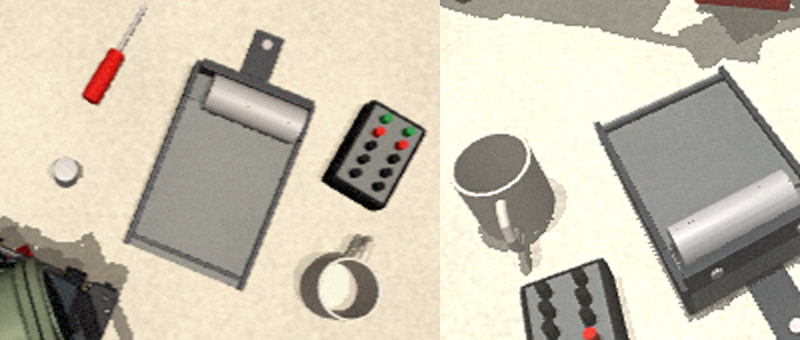

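The insert lies in the seat against the stop, parallel to it. Its centre is at top pixel (362,204), against an expected (365,203), and the bystanders are at their earlier pixels. I'll hand the job in.

```bash
python3 -c "
from h import *
a=cv2.imread('pics/top0.png').astype(int);b=cv2.imread('pics/top6.png').astype(int);c=grab_frame('top')[:,:,::-1].astype(int)
for n,(u,v,r) in dict(mug=(405,292,22),box=(422,227,25),small=(267,236,10),screw=(292,180,22)).items(): print(n,abs(a-b)[v-r:v+r,u-r:u+r].mean().round(1))
print('insert still',abs(c-b)[180:225,325:395].mean().round(1))
print(job_done(),state()['time_s'])"
```

```text
mug 4.9
box 4.7
small 5.2
screw 5.5
insert still 1.7
the job is handed in; nothing more can be done
the job is handed in; nothing more can be done
```

I pushed the insert up the ramp with both fingers, at about 32 mm/s and slower at the edge. It dropped into the seat against the stop, and I backed the fingers off and handed the job in at about 12.5 s of the 40 s allowed.

- **Push:** The tool was tilted to the slope and the fingers held 60 mm apart. The wrist force stayed near 2–3 N, and the insert stayed square against both fingers in every picture.
- **Seating:** The force fell to about zero at the edge. Following up to 1–2 mm short of where a seated insert would be touched met no contact. The last picture shows the insert in the seat, parallel to the stop and within about 2 px of the predicted spot. It did not change between the last two frames.
- **Off mid-width:** The insert sits about 9 mm off the ramp's mid-width, as it started. I did not try to centre it.
- **Bystanders:** The mug, box, small insert and screwdriver look unmoved. Their before/after picture differences were small and about equal (4.7–5.5 grey levels). That is more than the 1.7 between the last two frames; I put it down to changed lighting and shadow but did not check further.
- **Red look-alike:** I did not come near it, but the arm partly hid it in the last picture, so I could not check its position.

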